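# Lock the specimen stage with its index plunger

### The job

Push the specimen carriage fully home against its end stop. Then lift the plunger's sprung T-handle out of its parking fork, turn it clockwise until its cross pin finds the slot in the collar and let it snap fully down, so that the carriage is locked; do not force the pin against anything, and let go. Leave the cups, slide frame and tweezers lying round the stage where they are.

Things in the scene. Friction and masses are not known exactly. Their poses are not given: they have to be found in the camera images.
- stage: fixed aluminium stage, base plate 136 (x) x 285 (y) x 10 mm with two rails along its own y; origin on the table under it, z up. Its y axis is the direction in which the carriage goes home. The plunger stands on a bridge at its +y end, axis vertical at x = 0, y = +60 mm.
- post_grip (a point): centre of the carriage's upright grip post, a steel pin 13 mm across that stands 45 mm over the carriage (top 68 mm above the table); this point is 52 mm above the table. An open white cup (73 mm across, rim 64 mm above the table) sits fixed in the carriage with its axis 63 mm from the post towards +y of the stage.
- carriage (a joint): how far the carriage stands out from home (m): 0 = home against the stop, starts at 0.040 to 0.068; grows toward the stage's -y; slides with about 2 N of friction and stays where it is left. When home, the 12 mm hole in the carriage lies under the plunger's 8 mm tip, otherwise the plunger cannot go fully down.
- handle_grip (a point): centre of the plunger's black T-handle, on the plunger's axis: a bar 54 long x 12 wide x 24 mm high. This point is 88 mm above the table when parked (pin in the fork, on the collar's rim), over 94.5 when lifted clear of the fork, 102 at the end of its travel, 76 when snapped fully down. A spring pulls it down: 8 N parked, 10 N lifted clear, 4 N seated. Its own x axis runs along the bar, the way the cross pin points; z up.
- collar_top (a point): centre of the round collar's rim under the T-handle, 54 mm above the table; collar 43 mm across. One slot, 12 mm deep, 6.8 mm wide for the 5 mm pin (0.08 rad of play), is cut in it at 0.66 to 1.34 rad clockwise (from above) of the fork: the collar is clamped at another angle each time, not measured. The pin can ride on the flat rim until it drops. The fork's two ears reach 60 mm above the table.
- cross_pin: the T-handle's steel cross pin, turning and lifting with it: 5 mm square with sharp edges, reaching 29 mm out along its own x; origin on the plunger's axis, 56 mm above the table when parked. In the fork it points to the stage's -y with 0.1 rad of play; 0.55 rad clockwise it is past the fork. It turns easily (under 0.1 N m) and stays where left; 0.2 N m or more means it is against a wall.
- spare_cup_a_mid (a point): centre of a loose white specimen cup, 73 mm across, 41 mm high, standing behind the stage
- spare_cup_b_mid (a point): centre of another such loose cup behind the stage
- slide_frame_mid (a point): centre of a loose white slide frame, 105 x 60 x 8 mm, lying behind the stage
- tweezers_mid (a point): middle of loose steel tweezers, 124 x 15 x 9 mm, lying in front of the stage

How it is judged:
By the outcome, as a careful person would: the job done as asked, in the order asked, and still so for the second after the job is handed in, with the robot touching nothing.
It also fails if it takes over 58 s, if anything falls off the work surface, if the arm or the gripper's body presses on something with over 40 N, if the wrist force passes 120 N, or if a joint passes its speed limit or range.

### The arm

A 6-joint arm with a two-finger parallel gripper is mounted at the origin on a cart in front of the work surface, level with it; the furniture and walls round the work are solid. World frame = base frame: x ahead of the robot, y to its left, z up, the work surface at z = 0. Lengths are in m, angles in rad, forces in N, time in s.
With the tool pointing down it reaches from about 0.35 to 0.8 m from the base axis. Payload 7.3 kg.
Tool frame: the origin (TCP) lies on the centre line of the jaws, within the pads' length; the fingertips stand 25 mm ahead of it and the grasp point (between the pads) lies 6 mm ahead of it; z points along the fingers, y is the direction in which the jaws open and shut (so a half turn about z gives the same grasp; the last joint's range is limited). The gripper opens to 85 mm and grips with 20 to 120 N. Pads are 22 mm wide; open, the fingers measure 114 mm over their backs; the gripper's body (76 mm by 85 mm) begins 54 mm behind the grasp point. The pads swing forward as they close: fully open they stand 13 mm farther back than shut.
Start: joints at [0.955, 0.342, 1.524, -0, 1.275, -0.146], TCP at [0.238, 0.468, 0.256] pointing down, gripper open.
Joint ranges: [-2.53, 2.53], [-0.77, 2.02], [0.04, 2.7], [-1, 4.14], [0.28, 2.66], [-3.11, 3.11]. Speed limits (rad/s): [2.57, 2.57, 3.14, 3.14, 3.14, 3.14].

### API

Orientations are given as a rotation vector (axis times angle).
In Python, from cell import env, get_image, calibration, job gives the robot as it stands.
- The arm moves only by the tool drive_tool, never from a script. Its argument "motion" is a list of rows, each an object of numbers: "dx", "dy", "dz": the shift along the world's x, y, z as a fraction of full scale; "ax", "ay", "az": the turn, a rotation vector about the world's x, y, z as a fraction of full scale; "gripper": the finger opening in mm, from 0 to 85.4. A call has 1 to 5 rows; each row is the pose to reach, as a shift and turn from the pose commanded when the call began; what a row does not reach only later rows make up. Full scale, the value 1, is 60 cm for a shift and 45 degrees for a turn. A row lasts 1/12 s, in which the tool goes at most 41.7 mm and 7.16 degrees, less where a joint would pass 70% of its speed; a pose out of reach is approached as far as the arm can. A call with a number of a shift or a turn outside -1 to 1 is refused whole. A call with a gripper value outside its range is refused whole. The fingers move at their own pace and stop on an object; "squeeze" is the grip in N (left out, the last holds). Time passes only in rows, so rows that repeat a pose let the fingers close. It gives the time, the measured TCP pose, the force and the opening at its end, in the units of the state.
- env.read_state(): the state, without advancing time (a new reading comes with each control period).
- get_image(name): name is "scene" or "top" or "wrist"; returns (picture, depth): 420x560x3 uint8, blue, green, red; 420x560 float32, m along the optical axis (not along the pixel's ray), 0 where there is no reading.
- calibration(name): a dict with "mtx" (3x3 intrinsics, pixels), "view" (4x4, takes a point from world to camera coordinates). Camera axes: x right, y down, z forward; pixel columns grow to the right and rows downward; lengths in m; the calibration is good to about 2 mm. A picture is of the moment at which its call begins: read the wrist's pose just before it. calibration takes no time and is no camera call; for the wrist camera it gives the pose at the moment of the call.
- job.sign_off(): hands the job in, once; it reports no verdict.
The state is a dict: "time_s": time; "joints": joint angles; "qvel": joint speeds; "tau": joint torques, N m; "tool_pos": TCP position; "eef_rot": TCP orientation; "ft_force": force on the tool from outside, world axes, zero at the start; "wrist_torque": the same for the moment, N m; "width": opening from 0.0 (shut) to 1.0 (fully open).
Only numpy, scipy, OpenCV 4.12 (cv2) and the standard library are available. Lean on these libraries where they do the work, as an engineer would, in place of code of your own. Each camera call takes 0.05 s, during which the arm holds its last target.

## Working session

There is one attempt and no reset: what is moved stays moved. The work goes in short steps, Python scripts to look and compute and a tool call to move; the robot and the scene stay as the last step left them, time stands still between calls to the robot, and variables do not carry over. Pictures are saved under pics/ and viewed, and the job is handed in when it is done.

Besides the shell and the picture viewer there is one more tool, called by a JSON object that holds its "fn" and its "kwargs", one argument or row to a line. drive_tool: Moves the arm, as the interface text tells. Shift numbers are shares of 60 cm and turn numbers shares of 45 degrees, none past 1 either way. Its arguments: {"type":"object","properties":{"motion":{"type":"array","items":{"type":"object","properties":{"dx":{"type":"number"},"dy":{"type":"number"},"dz":{"type":"number"},"ax":{"type":"number"},"ay":{"type":"number"},"az":{"type":"number"},"gripper":{"type":"number"}}}},"squeeze":{"type":"number"}},"required":["motion"]}

```bash
ls; mkdir -p pics
cat > h.py <<'E'
import numpy as np, cv2
from cell import env,get_image,calibration,job
def grab(n,fn):
    c=calibration(n); p,d=get_image(n); cv2.imwrite('pics/'+fn+'.png',p); np.savez('/tmp/'+fn+'.npz',p=p,d=d,m=c['mtx'],v=c['view']); return p,d,c
def load(fn):
    z=np.load('/tmp/'+fn+'.npz'); return z['p'],z['d'],z['m'],z['v']
def ray(fn,u,v,zp):
    _,_,K,V=load(fn); R=V[:3,:3];t=V[:3,3]; o=-R.T@t; d=R.T@np.linalg.inv(K)@np.array([u,v,1.]); return o+d*(zp-o[2])/d[2]
def cloud(fn):
    p,d,K,V=load(fn); vv,uu=np.mgrid[:420,:560]; 
    P=np.stack([(uu-K[0,2])/K[0,0]*d,(vv-K[1,2])/K[1,1]*d,d],-1)
    return (P-V[:3,3])@V[:3,:3]
E
python3 - <<'E'
from h import *
s=env.read_state(); print({k:np.round(v,3) for k,v in s.items()})
for n in ['scene','top','wrist']:
    g=grab(n,n+'0'); print(n,np.round(g[2]['mtx'],1).tolist(),np.round(g[2]['view'],3).tolist())
E
```

```text
pics
{'time_s': np.float64(0.0), 'joints': array([ 0.955,  0.343,  1.525, -0.   ,  1.275, -0.146]), 'qvel': array([0.   , 0.002, 0.001, 0.   , 0.001, 0.001]), 'tau': array([-0.0000e+00, -4.3369e+01, -2.4602e+01, -0.0000e+00,  8.0000e-03,
        0.0000e+00]), 'tool_pos': array([0.237, 0.468, 0.256]), 'eef_rot': array([-7.310e-01, -3.055e+00,  2.000e-03]), 'ft_force': array([-0.305,  0.736, -0.175]), 'wrist_torque': array([-0.026,  0.065, -0.022]), 'width': np.float64(1.0)}
scene [[490.8, 0.0, 282.5], [0.0, 490.8, 210.1], [0.0, 0.0, 1.0]] [[0.576, -0.818, -0.006, -0.328], [-0.601, -0.418, -0.681, 0.407], [0.554, 0.396, -0.732, 0.581], [0.0, 0.0, 0.0, 1.0]]
top [[387.1, 0.0, 278.0], [0.0, 387.1, 211.9], [0.0, 0.0, 1.0]] [[-0.011, -1.0, -0.002, 0.013], [-0.992, 0.012, -0.128, 0.581], [0.128, 0.001, -0.992, 0.866], [0.0, 0.0, 0.0, 1.0]]
wrist [[306.5, 0.0, 278.2], [0.0, 306.5, 203.9], [0.0, 0.0, 1.0]] [[0.453, 0.891, -0.002, -0.523], [0.847, -0.43, 0.312, -0.041], [0.277, -0.143, -0.95, 0.38], [0.0, 0.0, 0.0, 1.0]]
```

View pics/top0.png

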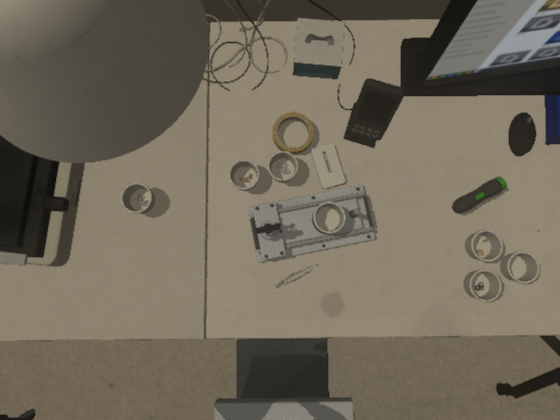

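View pics/scene0.png

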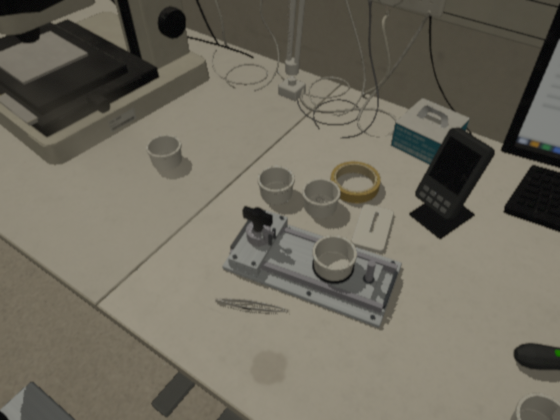

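View pics/wrist0.png

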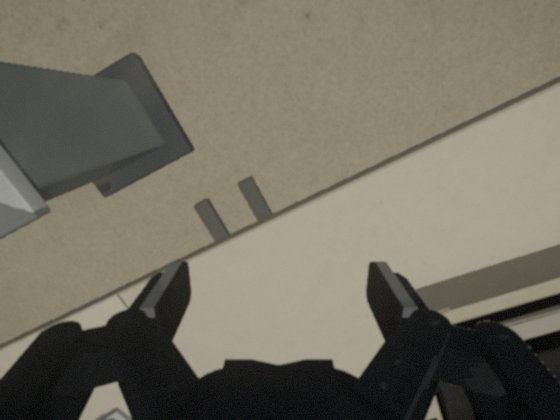

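Run:
```python
from h import *
p=load('top0')[0]; cv2.imwrite('pics/t0z.png',cv2.resize(p[170:280,230:400],None,fx=4.6,fy=4.6,interpolation=2))
p=load('scene0')[0]; cv2.imwrite('pics/s0z.png',cv2.resize(p[190:330,210:410],None,fx=4,fy=4,interpolation=2))
```

```text
(no output)
```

View pics/t0z.png

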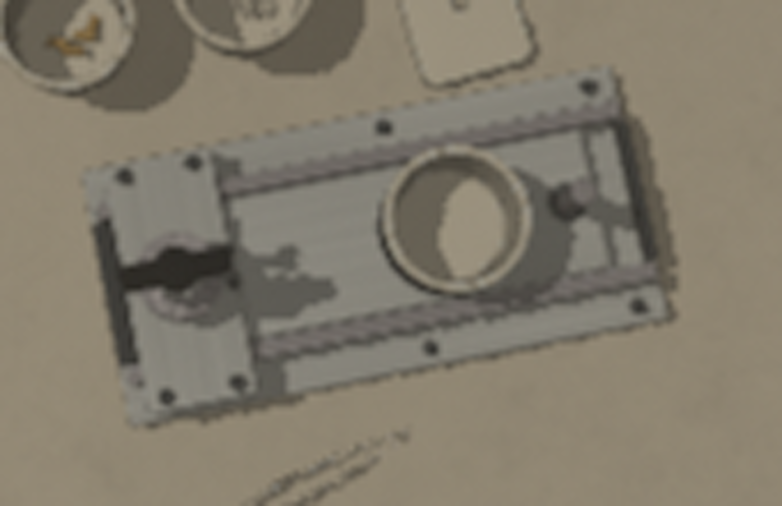

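View pics/s0z.png

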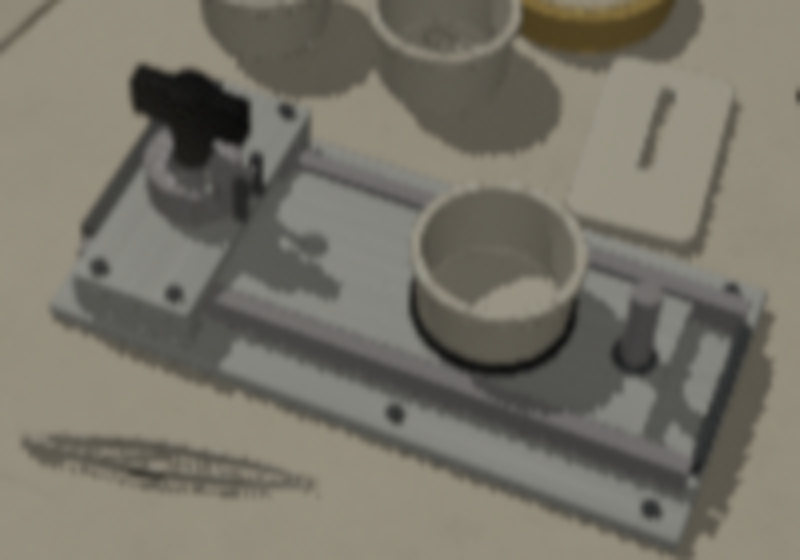

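```bash
cat > m.py <<'E'
from h import *
C=cloud('top0'); p=load('top0')[0]
z=C[...,2]; print('table z',np.median(z[250:320,350:450]))
roi=np.zeros(z.shape,bool); roi[175:270,240:385]=1
m=((z>0.005)&roi).astype(np.uint8)
n,l,st,ce=cv2.connectedComponentsWithStats(m)
k=np.argmax(st[1:,4])+1; print(st[k])
P=C[l==k]; pts=P[P[:,2]<0.03]
r=cv2.minAreaRect((pts[:,:2]*1000).astype(np.float32)); print(r)
c0=np.array(r[0])/1000
L=cv2.boxPoints(r)/1000; e=[L[1]-L[0],L[2]-L[1]]; e=max(e,key=np.linalg.norm); ey=e/np.linalg.norm(e); ey*=np.sign(ey[1]); ex=np.array([ey[1],-ey[0]])
print('ey',ey,'ang',np.degrees(np.arctan2(ey[1],ey[0])))
print('handle pred',c0+ey*.06)
H=P[(P[:,2]>0.09)]; print('handle',len(H),H.mean(0), H[:,2].max(), cv2.minAreaRect((H[:,:2]*1000).astype(np.float32)))
loc=lambda q:np.c_[(q[:,:2]-c0)@ex,(q[:,:2]-c0)@ey,q[:,2]]
Q=loc(P)
for lo,hi in((.06,.075),):
  s=Q[(Q[:,2]>lo)&(Q[:,2]<hi)&(Q[:,1]<0)]
  print(len(s)); 
  t=s[s[:,1]<-.09]; print('post',np.round(t,4).tolist())
  t=s[s[:,1]>=-.09]; print('cup',t.min(0),t.max(0))
E
python3 m.py
```

```text
table z -8.240205319150663e-05
[ 247  184  128   78 6720]
((559.3887329101562, -70.41676330566406), (136.03512573242188, 284.95916748046875), 10.705572128295898)
ey [-0.18576251  0.9825946 ] ang 100.70559
handle pred [ 0.54824298 -0.01146109]
handle 196 [0.52754561 0.02625997 0.23562469] 0.9334838598427304 ((507.78948974609375, 31.343421936035156), (52.07487106323242, 84.00242614746094), 89.1318130493164)
240
post [[0.0048, -0.0973, 0.0665], [0.0041, -0.0989, 0.0695], [0.0039, -0.1016, 0.0672], [0.0035, -0.1039, 0.0671], [0.0028, -0.1055, 0.0695], [0.0034, -0.0954, 0.0629], [0.0023, -0.096, 0.0702], [0.0021, -0.0988, 0.0676], [0.0016, -0.1009, 0.0679], [0.0012, -0.1033, 0.0675], [0.0007, -0.1054, 0.0676], [0.001, -0.0945, 0.0647], [-0.0001, -0.0952, 0.0716], [-0.0002, -0.0982, 0.0683], [-0.0008, -0.1001, 0.0695], [-0.0012, -0.1023, 0.0694], [-0.0016, -0.1047, 0.0686], [-0.0011, -0.0942, 0.0638], [-0.002, -0.0953, 0.069], [-0.0026, -0.0972, 0.0702], [-0.0029, -0.0998, 0.0686], [-0.0032, -0.1024, 0.067], [-0.0038, -0.1041, 0.0689], [-0.0036, -0.0964, 0.0614], [-0.0045, -0.0975, 0.0667], [-0.005, -0.0997, 0.0668], [-0.0055, -0.1017, 0.0675]]
cup [-0.03643212 -0.07385422  0.06014643] [ 0.03607254 -0.00128142  0.06737537]
```

```bash
cat >> m.py <<'E'
print('---')
for nm in('top0',):
  CC=cloud(nm)
  for (v,u) in((50,50),(100,150),(20,100),(140,100),(60,360),(100,376),(20,450)): print((v,u),np.round(CC[v,u],3))
for a in(.03,.04,.045,.05,.055,.06,.065):
  s=Q[(abs(abs(Q[:,0])-a)<.0015)&(Q[:,1]<-.05)&(Q[:,1]>-.13)]; print(a,len(s),np.median(s[:,2]),s[:,2].max())
w=loc(np.array([[0.237,.468,0]]))
s=H[H[:,2]<.11]; hl=loc(s); print('handle loc',hl.min(0),hl.max(0),cv2.minAreaRect((hl[:,:2]*1000).astype(np.float32)))
S=cloud('scene0').reshape(-1,3); S=S[(S[:,2]>.12)&(S[:,0]<.75)&(S[:,0]>.1)]; print('scene tall',S.min(0) if len(S) else 0,S.max(0) if len(S) else 0,len(S))
E
python3 m.py | sed -n '/---/,$p'
```

```text
---
(50, 50) [0.571 0.118 0.754]
(100, 150) [0.567 0.085 0.703]
(20, 100) [0.587 0.094 0.753]
(140, 100) [0.465 0.006 0.933]
(60, 360) [ 0.977 -0.208 -0.001]
(100, 376) [ 0.801 -0.202  0.156]
(20, 450) [ 0.828 -0.259  0.386]
0.03 74 0.022491101454399455 0.06735904571191119
0.04 83 0.026249339467150412 0.029560579308789078
0.045 85 0.02584959141017794 0.02912898992887002
0.05 72 0.009806088710236208 0.013897445896457663
0.055 85 0.010019317840491346 0.014990311921758318
0.06 83 0.010564419301539053 0.016624846472009243
0.065 82 0.010218699822324595 0.012919029031249614
handle loc [-0.0104889   0.07620048  0.09033785] [0.00932986 0.12929164 0.10551347] ((-0.4037938117980957, 103.14539337158203), (52.1057014465332, 19.667749404907227), 78.71846771240234)
scene tall [ 0.10002803 -0.32870211  0.12000166] [0.73183865 0.81292217 0.70075242] 5571
```

{"fn": "drive_tool", "kwargs": {
  "motion": [
    {"dx": 0.03, "dy": -0.06, "az": -0.15, "gripper": 40},
    {"dx": 0.06, "dy": -0.12, "az": -0.3, "gripper": 40},
    {"dx": 0.09, "dy": -0.18, "az": -0.45, "gripper": 40},
    {"dx": 0.125, "dy": -0.24, "az": -0.58, "gripper": 40},
    {"dx": 0.16, "dy": -0.3, "az": -0.58, "gripper": 40}
  ]
}}

```text
$.motion[0]: bad value
```

{"fn": "drive_tool", "kwargs": {
  "motion": [
    {"dx": 0.03, "dy": -0.06, "az": -0.15},
    {"dx": 0.06, "dy": -0.12, "az": -0.3},
    {"dx": 0.09, "dy": -0.18, "az": -0.45},
    {"dx": 0.125, "dy": -0.24, "az": -0.58},
    {"dx": 0.16, "dy": -0.3, "az": -0.58}
  ]
}}

```text
$.motion[0]: bad value
```

{"fn": "drive_tool", "kwargs": {
  "motion": [
    {"dx": 0.03, "dy": -0.06},
    {"dx": 0.06, "dy": -0.12},
    {"dx": 0.09, "dy": -0.18},
    {"dx": 0.125, "dy": -0.24},
    {"dx": 0.16, "dy": -0.3}
  ]
}}

```text
$.motion[0]: bad value
```

Run:
```python
from h import *
from scipy.spatial.transform import Rotation as Ro
s=env.read_state(); y=Ro.from_rotvec(s['eef_rot']).as_matrix(); print(s['time_s'],s['tool_pos'],np.degrees(np.arctan2(y[1,1],y[0,1])),y[:,2],s['joints'],s['width'])
grab('wrist','w1')
```

```text
0.15 [0.23750528 0.4679183  0.25579468] 63.08060324680646 [-6.58372029e-04 -9.27379900e-04 -9.99999353e-01] [ 9.54989162e-01  3.42567843e-01  1.52476389e+00  1.84287707e-06
  1.27539824e+00 -1.45975502e-01] 1.0012896269149485
```

View pics/w1.png

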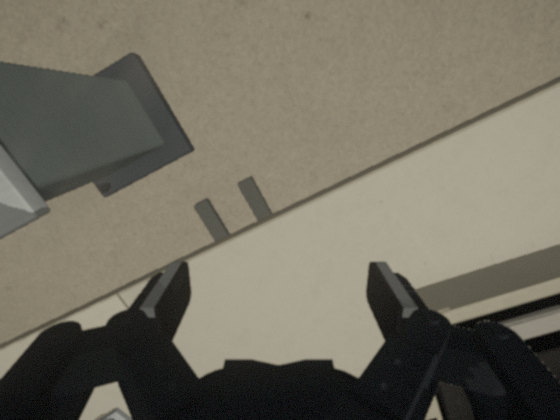

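The rows were refused, probably because some keys were missing. The view is unchanged from the start. I'll send full rows, one call first.

{"fn": "drive_tool", "kwargs": {
  "motion": [
    {"dx": 0.03, "dy": -0.06, "dz": 0, "ax": 0, "ay": 0, "az": -0.15, "gripper": 40},
    {"dx": 0.06, "dy": -0.12, "dz": 0, "ax": 0, "ay": 0, "az": -0.3, "gripper": 40},
    {"dx": 0.09, "dy": -0.18, "dz": 0, "ax": 0, "ay": 0, "az": -0.45, "gripper": 40},
    {"dx": 0.125, "dy": -0.24, "dz": 0, "ax": 0, "ay": 0, "az": -0.58, "gripper": 40},
    {"dx": 0.16, "dy": -0.3, "dz": 0, "ax": 0, "ay": 0, "az": -0.58, "gripper": 40}
  ]
}}

```text
time_s: 0.62
tool_pos: [0.3338, 0.2865, 0.2563]
eef_rot: [1.408, 2.808, 0.0]
ft_force: [1.0, 0.5, -0.1]
width: 0.469
```

{"fn": "drive_tool", "kwargs": {
  "motion": [
    {"dx": 0.03, "dy": -0.06, "dz": 0, "ax": 0, "ay": 0, "az": -0.15, "gripper": 40},
    {"dx": 0.06, "dy": -0.12, "dz": 0, "ax": 0, "ay": 0, "az": -0.3, "gripper": 40},
    {"dx": 0.09, "dy": -0.18, "dz": 0, "ax": 0, "ay": 0, "az": -0.45, "gripper": 40},
    {"dx": 0.125, "dy": -0.24, "dz": 0, "ax": 0, "ay": 0, "az": -0.58, "gripper": 40},
    {"dx": 0.16, "dy": -0.3, "dz": 0, "ax": 0, "ay": 0, "az": -0.58, "gripper": 40}
  ]
}}

```text
time_s: 1.03
tool_pos: [0.43, 0.1062, 0.2565]
eef_rot: [2.007, 2.416, 0.001]
ft_force: [0.5, 0.7, 0.6]
width: 0.466
```

{"fn": "drive_tool", "kwargs": {
  "motion": [
    {"dx": 0.06, "dy": -0.06, "dz": 0, "ax": 0, "ay": 0, "az": 0, "gripper": 40},
    {"dx": 0.11, "dy": -0.12, "dz": 0, "ax": 0, "ay": 0, "az": 0, "gripper": 40},
    {"dx": 0.15, "dy": -0.15, "dz": 0, "ax": 0, "ay": 0, "az": 0, "gripper": 40},
    {"dx": 0.15, "dy": -0.15, "dz": 0, "ax": 0, "ay": 0, "az": 0, "gripper": 40},
    {"dx": 0.15, "dy": -0.15, "dz": 0, "ax": 0, "ay": 0, "az": 0, "gripper": 40}
  ]
}}

```text
time_s: 1.45
tool_pos: [0.5207, 0.0163, 0.2554]
eef_rot: [-2.004, -2.418, 0.001]
ft_force: [-0.9, 0.7, 0.2]
width: 0.469
```

```bash
cat >> h.py <<'E'
from scipy.spatial.transform import Rotation as Ro
def st():
    s=env.read_state(); y=Ro.from_rotvec(s['eef_rot']).as_matrix(); print('t',round(float(s['time_s']),2),np.round(s['tool_pos'],4),'yaw',round(float(np.degrees(np.arctan2(y[1,1],y[0,1]))),2),'z',np.round(y[:,2],3),'j',np.round(s['joints'],2),'F',np.round(s['ft_force'],1),'T',np.round(s['wrist_torque'],2),'w',round(float(s['width'])*85.4,1)); return s
E
python3 -c "
from h import *
st();grab('wrist','w2')"
```

```text
t 1.45 [0.5207 0.0163 0.2554] yaw 10.7 z [-0.001  0.    -1.   ] j [-0.12  0.34  1.54 -0.    1.27 -0.3 ] F [-0.9  0.7  0.2] T [-0.    0.03  0.02] w 40.0
```

View pics/w2.png

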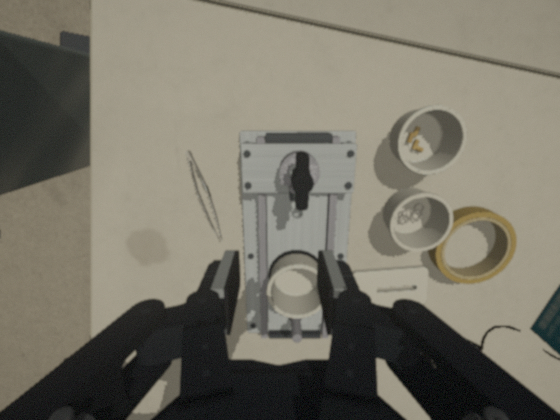

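Run:
```python
from h import *
p=load('w2')[0]; cv2.imwrite('pics/w2z.png',cv2.resize(p[130:230,240:360],None,fx=6,fy=6,interpolation=2))
```

```text
(no output)
```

View pics/w2z.png

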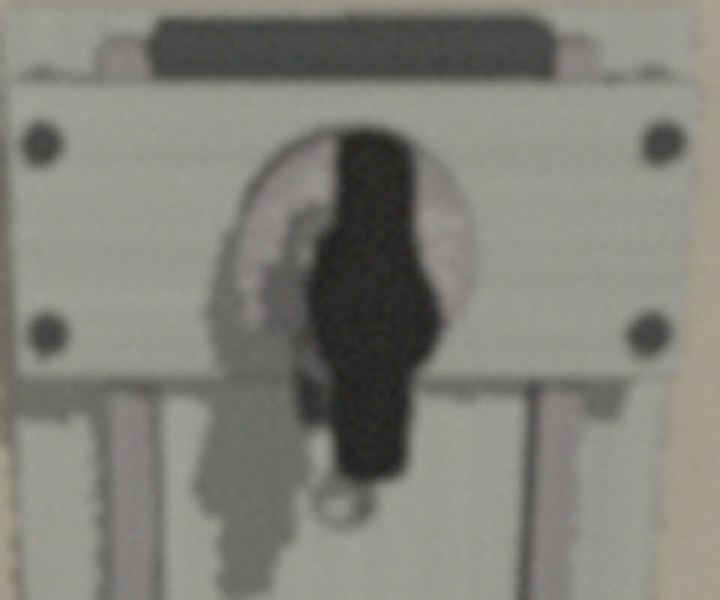

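{"fn": "drive_tool", "kwargs": {
  "motion": [
    {"dx": 0.02, "dy": -0.062, "dz": -0.03, "ax": 0, "ay": 0, "az": 0, "gripper": 40},
    {"dx": 0.04, "dy": -0.124, "dz": -0.06, "ax": 0, "ay": 0, "az": 0, "gripper": 40},
    {"dx": 0.06, "dy": -0.186, "dz": -0.09, "ax": 0, "ay": 0, "az": 0, "gripper": 40},
    {"dx": 0.08, "dy": -0.248, "dz": -0.12, "ax": 0, "ay": 0, "az": 0, "gripper": 40},
    {"dx": 0.095, "dy": -0.308, "dz": -0.15, "ax": 0, "ay": 0, "az": 0, "gripper": 40}
  ]
}}

```text
time_s: 1.92
tool_pos: [0.5756, -0.162, 0.1683]
eef_rot: [1.998, 2.424, 0.001]
ft_force: [1.2, 1.0, 0.1]
width: 0.471
```

{"fn": "drive_tool", "kwargs": {
  "motion": [
    {"dx": 0, "dy": 0, "dz": 0, "ax": 0, "ay": 0, "az": 0, "gripper": 40},
    {"dx": 0, "dy": 0, "dz": 0, "ax": 0, "ay": 0, "az": 0, "gripper": 40}
  ]
}}

```text
time_s: 2.08
tool_pos: [0.5745, -0.1623, 0.1671]
eef_rot: [-2.001, -2.418, 0.001]
ft_force: [0.6, 1.1, -0.1]
width: 0.471
```

```bash
python3 -c "
from h import *
st();grab('wrist','w3')"
```

```text
t 2.08 [ 0.5745 -0.1623  0.1671] yaw 10.79 z [-0.003  0.002 -1.   ] j [-0.4   0.55  1.44  0.    1.15 -0.59] F [ 0.6  1.1 -0.1] T [ 0.04  0.02 -0.01] w 40.3
```

View pics/w3.png

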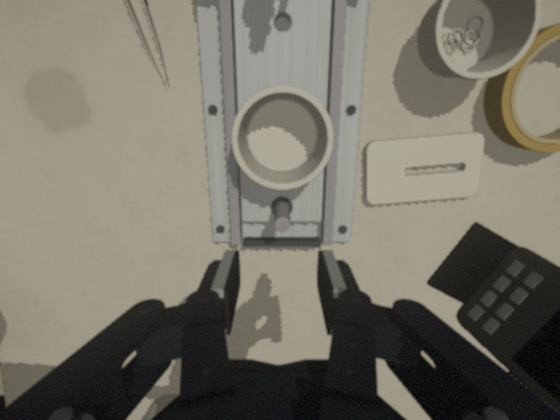

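```bash
python3 -c "
from h import *
print(ray('w3',282,224,.068), ray('w3',283,138,.064))"
```

```text
[ 0.5788116  -0.16991657  0.068     ] [ 0.5674423  -0.10737493  0.064     ]
```

{"fn": "drive_tool", "kwargs": {
  "motion": [
    {"dx": 0.006, "dy": -0.011, "dz": -0.04, "ax": 0, "ay": 0, "az": 0, "gripper": 40},
    {"dx": 0.006, "dy": -0.011, "dz": -0.08, "ax": 0, "ay": 0, "az": 0, "gripper": 40},
    {"dx": 0.006, "dy": -0.011, "dz": -0.12, "ax": 0, "ay": 0, "az": 0, "gripper": 40},
    {"dx": 0.006, "dy": -0.011, "dz": -0.15, "ax": 0, "ay": 0, "az": 0, "gripper": 40},
    {"dx": 0.006, "dy": -0.011, "dz": -0.172, "ax": 0, "ay": 0, "az": 0, "gripper": 40}
  ]
}}

```text
time_s: 2.55
tool_pos: [0.5786, -0.166, 0.0649]
eef_rot: [-1.997, -2.424, -0.0]
ft_force: [-0.4, -0.2, 0.3]
width: 0.471
```

Post confirmed within 1–2 mm by both cameras. Closing gently on it.

{"fn": "drive_tool", "kwargs": {
  "motion": [
    {"dx": 0, "dy": -0.004, "dz": 0, "ax": 0, "ay": 0, "az": 0, "gripper": 8},
    {"dx": 0, "dy": -0.004, "dz": 0, "ax": 0, "ay": 0, "az": 0, "gripper": 8},
    {"dx": 0, "dy": -0.004, "dz": 0, "ax": 0, "ay": 0, "az": 0, "gripper": 8},
    {"dx": 0, "dy": -0.004, "dz": 0, "ax": 0, "ay": 0, "az": 0, "gripper": 8},
    {"dx": 0, "dy": -0.004, "dz": 0, "ax": 0, "ay": 0, "az": 0, "gripper": 8}
  ],
  "squeeze": 25
}}

```text
time_s: 2.97
tool_pos: [0.5788, -0.1707, 0.0666]
eef_rot: [2.0, 2.423, -0.0]
ft_force: [-5.7, 0.2, 3.5]
width: 0.137
```

```bash
python3 -c "
from h import *
st()"
```

```text
t 2.97 [ 0.5788 -0.1707  0.0666] yaw 10.92 z [-0. -0. -1.] j [-0.41  0.68  1.52 -0.    0.94 -0.6 ] F [-5.7  0.2  3.5] T [ 0.14  0.87 -0.03] w 11.7
```

{"fn": "drive_tool", "kwargs": {
  "motion": [
    {"dx": -0.002, "dy": 0.011, "dz": 0, "ax": 0, "ay": 0, "az": 0, "gripper": 8},
    {"dx": -0.004, "dy": 0.023, "dz": 0, "ax": 0, "ay": 0, "az": 0, "gripper": 8},
    {"dx": -0.0065, "dy": 0.035, "dz": 0, "ax": 0, "ay": 0, "az": 0, "gripper": 8},
    {"dx": -0.009, "dy": 0.047, "dz": 0, "ax": 0, "ay": 0, "az": 0, "gripper": 8},
    {"dx": -0.011, "dy": 0.058, "dz": 0, "ax": 0, "ay": 0, "az": 0, "gripper": 8}
  ]
}}

```text
time_s: 3.38
tool_pos: [0.5724, -0.137, 0.0666]
eef_rot: [1.999, 2.421, -0.001]
ft_force: [-5.1, -4.9, 2.5]
width: 0.138
```

{"fn": "drive_tool", "kwargs": {
  "motion": [
    {"dx": -0.0005, "dy": 0.0027, "dz": 0, "ax": 0, "ay": 0, "az": 0, "gripper": 8},
    {"dx": -0.001, "dy": 0.0054, "dz": 0, "ax": 0, "ay": 0, "az": 0, "gripper": 8},
    {"dx": -0.0015, "dy": 0.008, "dz": 0, "ax": 0, "ay": 0, "az": 0, "gripper": 8},
    {"dx": -0.002, "dy": 0.0107, "dz": 0, "ax": 0, "ay": 0, "az": 0, "gripper": 8},
    {"dx": -0.0025, "dy": 0.0134, "dz": 0, "ax": 0, "ay": 0, "az": 0, "gripper": 8}
  ]
}}

```text
time_s: 3.8
tool_pos: [0.5709, -0.1291, 0.0666]
eef_rot: [2.0, 2.421, -0.001]
ft_force: [-6.0, -3.1, 1.7]
width: 0.141
```

{"fn": "drive_tool", "kwargs": {
  "motion": [
    {"dx": -0.0005, "dy": 0.0027, "dz": 0, "ax": 0, "ay": 0, "az": 0, "gripper": 8},
    {"dx": -0.001, "dy": 0.0054, "dz": 0, "ax": 0, "ay": 0, "az": 0, "gripper": 8},
    {"dx": -0.0015, "dy": 0.008, "dz": 0, "ax": 0, "ay": 0, "az": 0, "gripper": 8},
    {"dx": -0.0015, "dy": 0.008, "dz": 0, "ax": 0, "ay": 0, "az": 0, "gripper": 8}
  ]
}}

```text
time_s: 4.13
tool_pos: [0.5699, -0.124, 0.0666]
eef_rot: [2.0, 2.421, -0.001]
ft_force: [-5.4, -1.7, 2.5]
width: 0.14
```

{"fn": "drive_tool", "kwargs": {
  "motion": [
    {"dx": -0.0005, "dy": 0.0027, "dz": 0, "ax": 0, "ay": 0, "az": 0, "gripper": 8},
    {"dx": -0.001, "dy": 0.0054, "dz": 0, "ax": 0, "ay": 0, "az": 0, "gripper": 8},
    {"dx": -0.0015, "dy": 0.008, "dz": 0, "ax": 0, "ay": 0, "az": 0, "gripper": 8},
    {"dx": -0.0015, "dy": 0.008, "dz": 0, "ax": 0, "ay": 0, "az": 0, "gripper": 8}
  ]
}}

```text
time_s: 4.47
tool_pos: [0.569, -0.1192, 0.0666]
eef_rot: [2.0, 2.421, -0.001]
ft_force: [-6.4, -2.3, 2.4]
width: 0.139
```

{"fn": "drive_tool", "kwargs": {
  "motion": [
    {"dx": -0.0005, "dy": 0.0027, "dz": 0, "ax": 0, "ay": 0, "az": 0, "gripper": 8},
    {"dx": -0.001, "dy": 0.0054, "dz": 0, "ax": 0, "ay": 0, "az": 0, "gripper": 8},
    {"dx": -0.0015, "dy": 0.008, "dz": 0, "ax": 0, "ay": 0, "az": 0, "gripper": 8},
    {"dx": -0.0015, "dy": 0.008, "dz": 0, "ax": 0, "ay": 0, "az": 0, "gripper": 8}
  ]
}}

```text
time_s: 4.8
tool_pos: [0.5681, -0.1144, 0.0666]
eef_rot: [2.0, 2.422, -0.001]
ft_force: [-5.8, -1.9, 3.8]
width: 0.138
```

{"fn": "drive_tool", "kwargs": {
  "motion": [
    {"dx": -0.0005, "dy": 0.0027, "dz": 0, "ax": 0, "ay": 0, "az": 0, "gripper": 8},
    {"dx": -0.001, "dy": 0.0054, "dz": 0, "ax": 0, "ay": 0, "az": 0, "gripper": 8},
    {"dx": -0.0015, "dy": 0.008, "dz": 0, "ax": 0, "ay": 0, "az": 0, "gripper": 8},
    {"dx": -0.0015, "dy": 0.008, "dz": 0, "ax": 0, "ay": 0, "az": 0, "gripper": 8}
  ]
}}

```text
time_s: 5.13
tool_pos: [0.568, -0.1135, 0.0667]
eef_rot: [1.996, 2.418, -0.006]
ft_force: [-6.1, -19.1, -0.6]
width: 0.138
```

{"fn": "drive_tool", "kwargs": {
  "motion": [
    {"dx": 0.0008, "dy": -0.0045, "dz": 0, "ax": 0, "ay": 0, "az": 0, "gripper": 8},
    {"dx": 0.0008, "dy": -0.0045, "dz": 0, "ax": 0, "ay": 0, "az": 0, "gripper": 40},
    {"dx": 0.0008, "dy": -0.0045, "dz": 0, "ax": 0, "ay": 0, "az": 0, "gripper": 40},
    {"dx": 0.0008, "dy": -0.0045, "dz": 0, "ax": 0, "ay": 0, "az": 0, "gripper": 40},
    {"dx": 0.0008, "dy": -0.0045, "dz": 0, "ax": 0, "ay": 0, "az": 0, "gripper": 40}
  ]
}}

```text
time_s: 5.55
tool_pos: [0.5685, -0.1116, 0.0658]
eef_rot: [1.999, 2.421, 0.001]
ft_force: [-0.0, -0.8, 0.2]
width: 0.467
```

{"fn": "drive_tool", "kwargs": {
  "motion": [
    {"dx": 0, "dy": 0, "dz": 0.06, "ax": 0, "ay": 0, "az": 0, "gripper": 40},
    {"dx": 0, "dy": 0, "dz": 0.12, "ax": 0, "ay": 0, "az": 0, "gripper": 40},
    {"dx": -0.02, "dy": 0.03, "dz": 0.16, "ax": 0, "ay": 0, "az": 0, "gripper": 40},
    {"dx": -0.04, "dy": 0.05, "dz": 0.16, "ax": 0, "ay": 0, "az": 0, "gripper": 40},
    {"dx": -0.04, "dy": 0.05, "dz": 0.16, "ax": 0, "ay": 0, "az": 0, "gripper": 40}
  ]
}}

```text
time_s: 5.97
tool_pos: [0.5431, -0.0798, 0.1632]
eef_rot: [1.997, 2.423, 0.002]
ft_force: [-0.4, 0.2, 0.0]
width: 0.473
```

{"fn": "drive_tool", "kwargs": {
  "motion": [
    {"dx": 0, "dy": 0, "dz": 0, "ax": 0, "ay": 0, "az": 0, "gripper": 40},
    {"dx": 0, "dy": 0, "dz": 0, "ax": 0, "ay": 0, "az": 0, "gripper": 40}
  ]
}}

```text
time_s: 6.13
tool_pos: [0.5442, -0.082, 0.1609]
eef_rot: [2.0, 2.422, -0.0]
ft_force: [-0.5, 0.2, -0.3]
width: 0.47
```

```bash
python3 -c "
from h import *
st();grab('wrist','w4');grab('top','top1')
p=load('w4')[0]; cv2.imwrite('pics/w4z.png',cv2.resize(p[:300,130:430],(780,780),interpolation=2)[:600])"
```

```text
t 6.13 [ 0.5442 -0.082   0.1609] yaw 10.91 z [-0. -0. -1.] j [-0.29  0.48  1.59 -0.    1.07 -0.48] F [-0.5  0.2 -0.3] T [-0.02  0.   -0.02] w 40.1
```

View pics/w4.png

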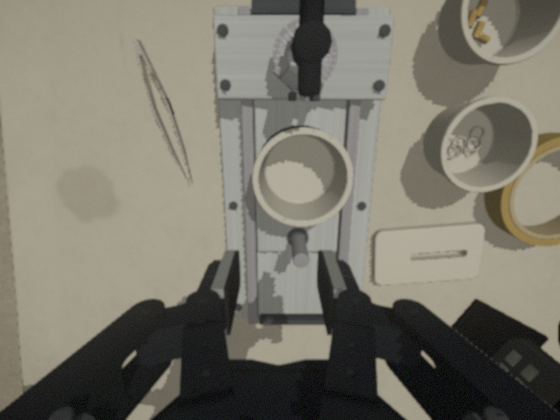

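View pics/w4z.png

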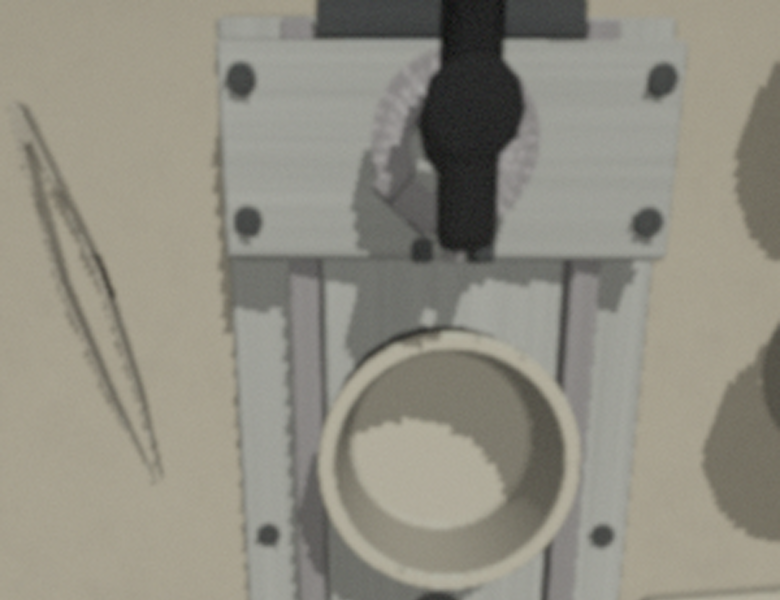

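View pics/top1.png

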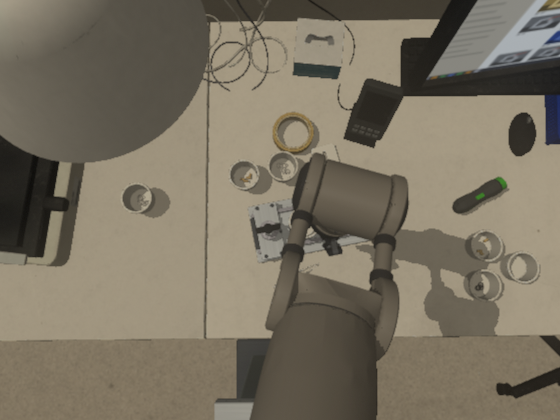

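{"fn": "drive_tool", "kwargs": {
  "motion": [
    {"dx": -0.03, "dy": 0.024, "dz": 0, "ax": 0, "ay": 0, "az": 0, "gripper": 40},
    {"dx": -0.06, "dy": 0.048, "dz": 0, "ax": 0, "ay": 0, "az": 0, "gripper": 40},
    {"dx": -0.06, "dy": 0.048, "dz": 0, "ax": 0, "ay": 0, "az": 0, "gripper": 40},
    {"dx": -0.06, "dy": 0.048, "dz": 0, "ax": 0, "ay": 0, "az": 0, "gripper": 40}
  ]
}}

```text
time_s: 6.57
tool_pos: [0.5077, -0.0531, 0.1609]
eef_rot: [-2.0, -2.422, 0.001]
ft_force: [1.0, 0.9, -0.8]
width: 0.466
```

```bash
python3 -c "
from h import *
st();grab('wrist','w5')
p,d,K,V=load('w5')
c=np.array([.5403,.0308]);
for z in(.088,.054): 
  q=V[:3,:3]@np.array([*c,z])+V[:3,3]; q=K@q/q[2]; print(q)
u,v=map(int,q[:2]); x0=max(u-75,0);y0=max(v-60,0)
print(x0,y0)
g=p[y0:y0+120,x0:x0+150]; g=cv2.convertScaleAbs(g,alpha=1.6); cv2.imwrite('pics/w5z.png',cv2.resize(g,None,fx=5,fy=5,interpolation=2))
"
```

```text
t 6.57 [ 0.5077 -0.0531  0.1609] yaw 10.91 z [-0.001  0.    -1.   ] j [-0.25  0.42  1.7  -0.    1.03 -0.44] F [ 1.   0.9 -0.8] T [-0.03  0.03 -0.01] w 39.8
[359.06877946 107.04346925   1.        ]
[346.81152304 106.48255127   1.        ]
271 46
```

View pics/w5z.png

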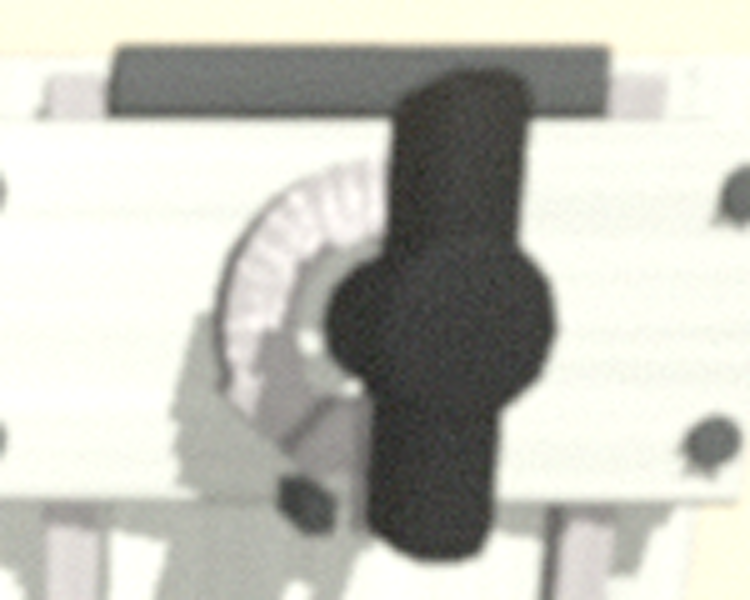

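```bash
python3 -c "
from h import *
p,d,K,V=load('w5')
x0,y0=305,110
g=p[y0:y0+50,x0:x0+65].astype(float); print(g.min(),g.max())
g=np.clip((g-40)/(140-40)*255,0,255).astype(np.uint8); g=cv2.resize(g,None,fx=12,fy=12,interpolation=2); cv2.imwrite('pics/w5zz.png',g)
C=cloud('w5'); c0=np.array([.5594,-.0704]); ey=np.array([-.18576,.98259]); ex=np.array([ey[1],-ey[0]])
Q=C.reshape(-1,3); L=np.c_[(Q[:,:2]-c0)@ex,(Q[:,:2]-c0)@ey-.103,Q[:,2]]
s=(abs(L[:,0])<.04)&(abs(L[:,1])<.04)&(L[:,2]>.07)&(L[:,2]<.13); h=L[s]
r=cv2.minAreaRect((h[:,:2]*1000).astype(np.float32)); print(r,h[:,2].max())
for y in range(-30,31,5):
  t=h[abs(h[:,1]-y/1000)<.0015]; 
  if len(t): print(y,t[:,0].min().round(4),t[:,0].max().round(4),'top',np.median(t[:,2]).round(4), 'w top',t[t[:,2]>.095][:,0].min().round(4) if (t[:,2]>.095).any() else None,t[t[:,2]>.095][:,0].max().round(4) if (t[:,2]>.095).any() else None)
"
```

```text
18.0 165.0
((-0.08252382278442383, -1.6379566192626953), (20.289255142211914, 52.869712829589844), 10.484946250915527) 0.10263642485990479
-25 -0.0057 0.0057 top 0.098 w top -0.0056 0.0057
-20 -0.006 0.0063 top 0.098 w top -0.0059 0.0063
-15 -0.0058 0.0066 top 0.0979 w top -0.0055 0.0062
-10 -0.0074 0.0065 top 0.0995 w top -0.0074 0.0065
-5 -0.0097 0.0097 top 0.0999 w top -0.0096 0.0097
0 -0.0099 0.01 top 0.0999 w top -0.0098 0.01
5 -0.0083 0.0084 top 0.0997 w top -0.0082 0.0084
10 -0.0058 0.0062 top 0.0979 w top -0.0057 0.0062
15 -0.006 0.0071 top 0.0979 w top -0.006 0.0059
20 -0.0059 0.0063 top 0.098 w top -0.0058 0.0063
25 -0.0048 0.005 top 0.0967 w top -0.0045 0.005
```

View pics/w5zz.png

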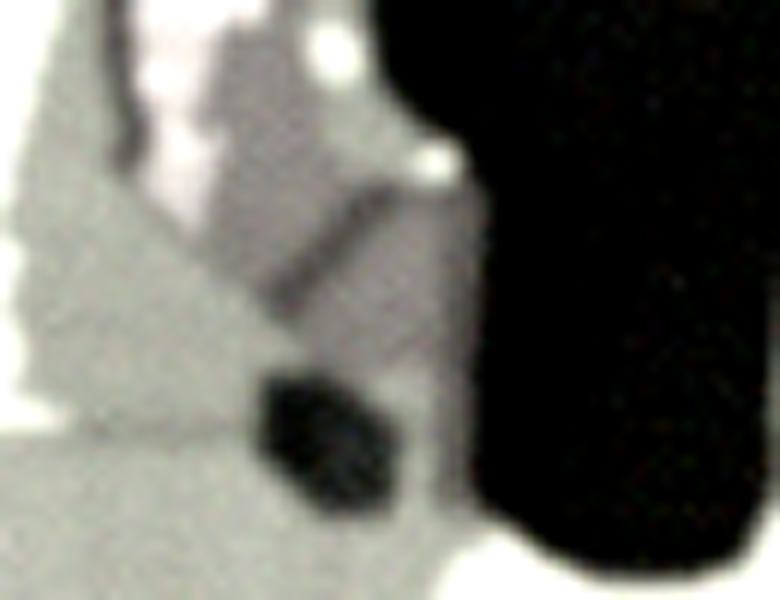

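```bash
cat > sl.py <<'E'
from h import *
c0=np.array([.5594,-.0704]); ey=np.array([-.18576,.98259]); ex=np.array([ey[1],-ey[0]])
def loc(q): return np.array([(q[:2]-c0)@ex,(q[:2]-c0)@ey-.103])*1000
if __name__=='__main__':
  for nm,pts in (('upper edge',[(372,190),(268,297)]),('lower edge of band',[(397,205),(290,310)])):
    P=[loc(ray('w5',305+(u+.5)/12-.5,110+(v+.5)/12-.5,.054)) for u,v in pts]
    d=P[1]-P[0]; d/=np.linalg.norm(d); n=np.array([-d[1],d[0]]); print(nm,np.round(P,1),'cw from -y deg',np.degrees(np.arctan2(-d[0],-d[1])),'offset',P[0]@n)
  P=loc(ray('w5',305+330/12,110+440/12,.060)); print('ear top',P)
  # collar outer circle
  print([loc(ray('w5',271+u/5,46+v/5,.054)) .round(1) for u,v in((220,320),(360,160),(250,230))])
  C=V=None
  _,_,K,Vw=load('w5'); print('cam loc',loc((-Vw[:3,:3].T@Vw[:3,3])))
E
python3 sl.py
```

```text
upper edge [[ -7.  -12.8]
 [-12.8 -19. ]] cw from -y deg 43.15651985258463 offset 3.619287326017712
lower edge of band [[ -5.5 -13.6]
 [-11.5 -19.7]] cw from -y deg 44.49365489196217 offset 5.63882124361939
ear top [ -9.36455908 -26.9375674 ]
[array([-22. ,  -2.4]), array([-3.9, 18.3]), array([-18.3,   9.4])]
cam loc [-47.63674724   1.92752099]
```

{"fn": "drive_tool", "kwargs": {
  "motion": [
    {"dx": 0.03, "dy": -0.007, "dz": -0.025, "ax": 0, "ay": 0, "az": 0, "gripper": 40},
    {"dx": 0.053, "dy": -0.014, "dz": -0.05, "ax": 0, "ay": 0, "az": 0, "gripper": 40},
    {"dx": 0.053, "dy": -0.014, "dz": -0.05, "ax": 0, "ay": 0, "az": 0, "gripper": 40},
    {"dx": 0.053, "dy": -0.014, "dz": -0.05, "ax": 0, "ay": 0, "az": 0, "gripper": 40}
  ]
}}

```text
time_s: 6.95
tool_pos: [0.54, -0.0622, 0.1302]
eef_rot: [-2.001, -2.42, 0.001]
ft_force: [-0.2, 0.3, -0.3]
width: 0.471
```

```bash
python3 -c "
from h import *
from sl import loc
st();grab('wrist','w6')
p,d,K,V=load('w6'); o=-V[:3,:3].T@V[:3,3]; print('cam',loc(o),o[2])
c=np.array([.5406,.0292,.054]);
q=V[:3,:3]@c+V[:3,3]; q=K@q/q[2]; print(q)
u,v=map(int,q[:2]); x0=max(u-50,0);y0=max(v-30,0)
print(x0,y0)
g=p[y0:y0+74,x0:x0+98].astype(float); g=np.clip((g-30)/(150-30)*255,0,255).astype(np.uint8); cv2.imwrite('pics/w6z.png',cv2.resize(g,None,fx=8,fy=8,interpolation=2))
"
```

```text
t 6.95 [ 0.54   -0.0622  0.1302] yaw 10.84 z [-0.002  0.    -1.   ] j [-0.26  0.51  1.64 -0.    0.99 -0.44] F [-0.2  0.3 -0.3] T [ 0.01  0.01 -0.05] w 40.2
cam [-17.4235861 -13.0671215] 0.24688992242596047
[308.37846596  83.06190807   1.        ]
258 53
```

View pics/w6z.png

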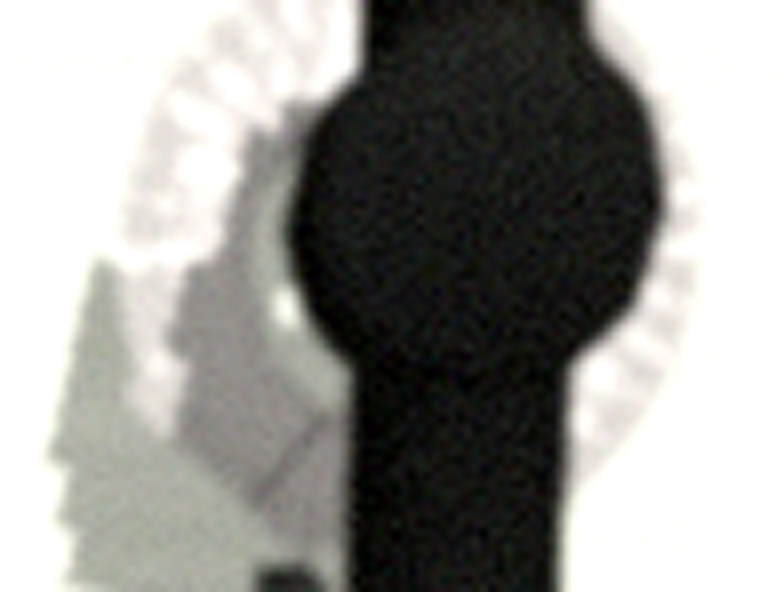

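```bash
python3 -c "
from h import *
from sl import loc
p=load('w6')[0]
x0,y0=258+10,53+40
g=p[y0:y0+36,x0:x0+36].astype(float).mean(2); print(g.min(),g.max())
g=np.clip((g-60)/(115-60)*255,0,255).astype(np.uint8); g=cv2.resize(g,None,fx=16,fy=16,interpolation=2); cv2.imwrite('pics/w6zz.png',g)
P=[loc(ray('w6',258+u/8,53+v/8,.054)) for u,v in((328,415),(263,503))]
d=P[1]-P[0]; d/=np.linalg.norm(d); n=np.array([-d[1],d[0]]);print(P,np.degrees(np.arctan2(-d[0],-d[1])),(P[0]-[0,-1.8])@n)
print([loc(ray('w6',258+u/8,53+v/8,.1)) for u,v in((290,210),(660,190),(350,500),(562,500))])
print([loc(ray('w6',258+u/8,53+v/8,.054)) for u,v in((120,260),(695,230),(160,100),(640,420))])
"
```

```text
27.0 147.0
[array([ -5.19349396, -13.82091932]), array([ -9.96661428, -20.16321769])] 36.964580037720474 3.078793492951427
[array([-10.46989211,  -2.79537416]), array([10.03796451, -1.73444405]), array([ -6.73750222, -18.29668495]), array([  5.46867661, -18.2769228 ])]
[array([-20.7215142 ,  -3.00853177]), array([21.3750331 , -0.89369808]), array([-17.79733401,   7.77207482]), array([ 18.1752569 , -14.14022187])]
```

View pics/w6zz.png

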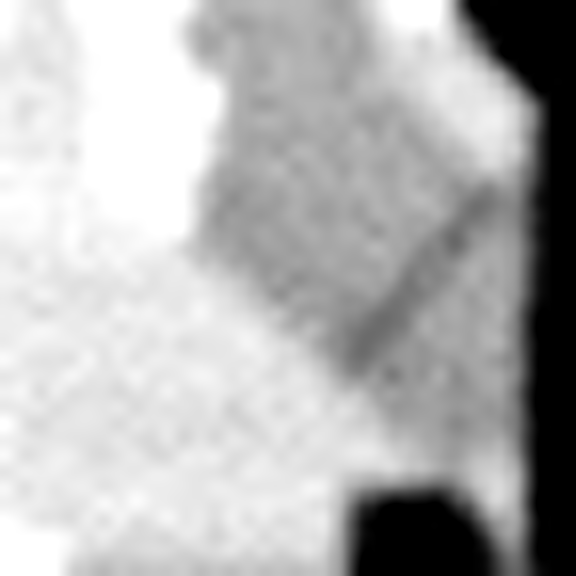

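{"fn": "drive_tool", "kwargs": {
  "motion": [
    {"dx": 0, "dy": 0.02, "dz": 0.03, "ax": 0, "ay": 0, "az": 0, "gripper": 40},
    {"dx": 0.001, "dy": 0.08, "dz": 0.04, "ax": 0, "ay": 0, "az": 0, "gripper": 40},
    {"dx": 0.001, "dy": 0.13, "dz": 0.04, "ax": 0, "ay": 0, "az": 0, "gripper": 40},
    {"dx": 0.001, "dy": 0.153, "dz": 0.04, "ax": 0, "ay": 0, "az": 0, "gripper": 40},
    {"dx": 0.001, "dy": 0.153, "dz": 0.04, "ax": 0, "ay": 0, "az": 0, "gripper": 40}
  ]
}}

```text
time_s: 7.42
tool_pos: [0.54, 0.033, 0.1565]
eef_rot: [1.997, 2.425, 0.002]
ft_force: [0.3, -0.6, -0.5]
width: 0.467
```

{"fn": "drive_tool", "kwargs": {
  "motion": [
    {"dx": 0, "dy": 0, "dz": 0, "ax": 0, "ay": 0, "az": 0, "gripper": 40}
  ]
}}

```text
time_s: 7.5
tool_pos: [0.5402, 0.0307, 0.1561]
eef_rot: [1.998, 2.423, 0.001]
ft_force: [-0.3, -1.0, -0.3]
width: 0.468
```

{"fn": "drive_tool", "kwargs": {
  "motion": [
    {"dx": 0, "dy": 0, "dz": -0.03, "ax": 0, "ay": 0, "az": 0, "gripper": 40},
    {"dx": 0, "dy": 0, "dz": -0.06, "ax": 0, "ay": 0, "az": 0, "gripper": 40},
    {"dx": 0, "dy": 0, "dz": -0.096, "ax": 0, "ay": 0, "az": 0, "gripper": 40},
    {"dx": 0, "dy": 0, "dz": -0.096, "ax": 0, "ay": 0, "az": 0, "gripper": 40},
    {"dx": 0, "dy": 0, "dz": -0.096, "ax": 0, "ay": 0, "az": 0, "gripper": 40}
  ]
}}

```text
time_s: 7.92
tool_pos: [0.5398, 0.0293, 0.0974]
eef_rot: [-2.001, -2.42, 0.002]
ft_force: [0.8, 0.7, 0.2]
width: 0.468
```

```bash
python3 -c "
from h import *
st();grab('wrist','w7');grab('scene','s7')
p=load('s7')[0]; cv2.imwrite('pics/s7z.png',cv2.resize(p[150:300,180:380],None,fx=4,fy=4,interpolation=2))"
```

```text
t 7.92 [0.5398 0.0293 0.0974] yaw 10.81 z [-0.002 -0.    -1.   ] j [-0.09  0.55  1.68 -0.    0.91 -0.28] F [0.8 0.7 0.2] T [-0.02 -0.08  0.03] w 39.9
```

View pics/w7.png

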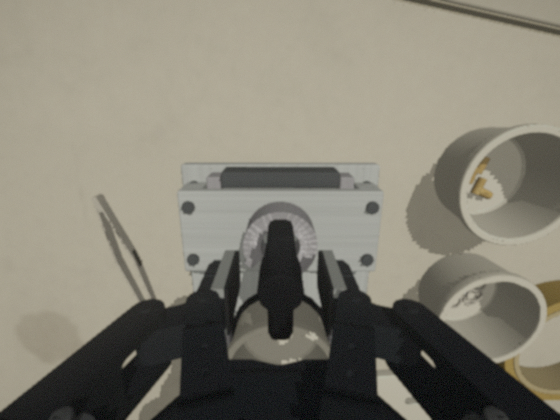

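View pics/s7z.png

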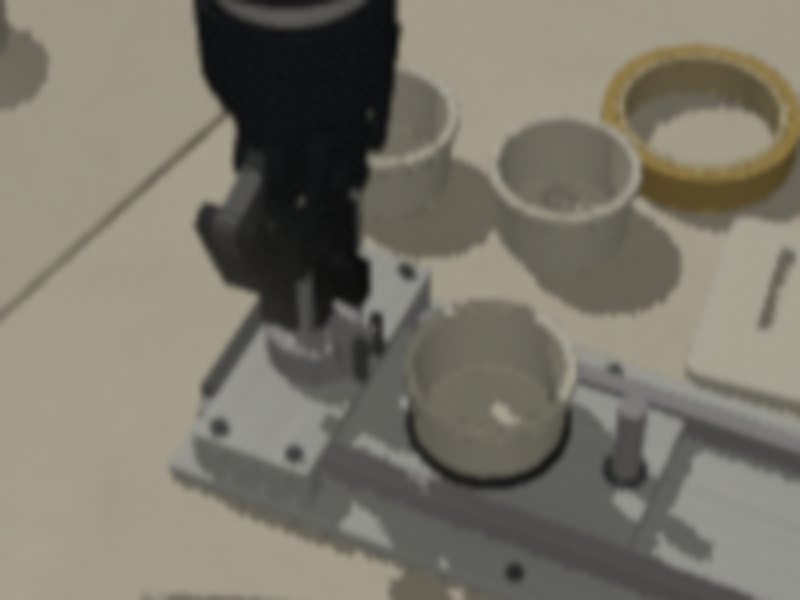

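{"fn": "drive_tool", "kwargs": {
  "motion": [
    {"dx": 0.0005, "dy": 0, "dz": 0, "ax": 0, "ay": 0, "az": 0, "gripper": 5},
    {"dx": 0.0005, "dy": 0, "dz": 0, "ax": 0, "ay": 0, "az": 0, "gripper": 5},
    {"dx": 0.0005, "dy": 0, "dz": 0, "ax": 0, "ay": 0, "az": 0, "gripper": 5},
    {"dx": 0.0005, "dy": 0, "dz": 0, "ax": 0, "ay": 0, "az": 0, "gripper": 5},
    {"dx": 0.0005, "dy": 0, "dz": 0, "ax": 0, "ay": 0, "az": 0, "gripper": 5}
  ],
  "squeeze": 50
}}

```text
time_s: 8.43
tool_pos: [0.5406, 0.03, 0.099]
eef_rot: [2.0, 2.422, 0.0]
ft_force: [-3.4, -1.1, 5.3]
width: 0.152
```

```bash
python3 -c "
from h import *
st()"
```

```text
t 8.43 [0.5406 0.03   0.099 ] yaw 10.9 z [ 0.001 -0.001 -1.   ] j [-0.09  0.55  1.68 -0.    0.92 -0.28] F [-3.4 -1.1  5.3] T [-0.26  0.53 -0.06] w 13.0
```

{"fn": "drive_tool", "kwargs": {
  "motion": [
    {"dx": 0, "dy": 0, "dz": 0.004, "ax": 0, "ay": 0, "az": 0, "gripper": 5},
    {"dx": 0, "dy": 0, "dz": 0.008, "ax": 0, "ay": 0, "az": 0, "gripper": 5},
    {"dx": 0, "dy": 0, "dz": 0.012, "ax": 0, "ay": 0, "az": 0, "gripper": 5},
    {"dx": 0, "dy": 0, "dz": 0.017, "ax": 0, "ay": 0, "az": 0, "gripper": 5},
    {"dx": 0, "dy": 0, "dz": 0.017, "ax": 0, "ay": 0, "az": 0, "gripper": 5}
  ]
}}

```text
time_s: 8.85
tool_pos: [0.5405, 0.03, 0.1078]
eef_rot: [-2.001, -2.422, 0.001]
ft_force: [2.4, -5.1, -11.3]
width: 0.15
```

```bash
python3 -c "
from h import *
st()
grab('scene','s8')
p=load('s8')[0]; cv2.imwrite('pics/s8z.png',cv2.resize(p[170:270,200:320],None,fx=6,fy=6,interpolation=2))"
```

```text
t 8.85 [0.5405 0.03   0.1078] yaw 10.89 z [-0. -0. -1.] j [-0.09  0.53  1.67 -0.    0.94 -0.28] F [  2.4  -5.1 -11.3] T [-0.77 -0.38  0.01] w 12.8
```

View pics/s8z.png

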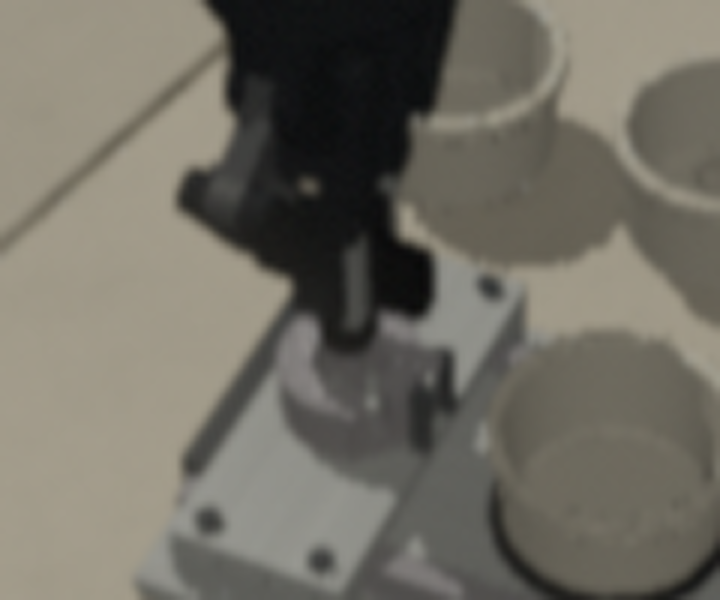

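{"fn": "drive_tool", "kwargs": {
  "motion": [
    {"dx": 0, "dy": 0, "dz": 0, "ax": 0, "ay": 0, "az": -0.08, "gripper": 5},
    {"dx": 0, "dy": 0, "dz": 0, "ax": 0, "ay": 0, "az": -0.18, "gripper": 5},
    {"dx": 0, "dy": 0, "dz": 0, "ax": 0, "ay": 0, "az": -0.3, "gripper": 5},
    {"dx": 0, "dy": 0, "dz": 0, "ax": 0, "ay": 0, "az": -0.42, "gripper": 5},
    {"dx": 0, "dy": 0, "dz": 0, "ax": 0, "ay": 0, "az": -0.54, "gripper": 5}
  ]
}}

```text
time_s: 9.32
tool_pos: [0.5403, 0.03, 0.1074]
eef_rot: [-2.47, -1.941, 0.002]
ft_force: [1.8, -4.6, -10.6]
width: 0.146
```

```bash
python3 -c "
from h import *
st()"
```

```text
t 9.32 [0.5403 0.03   0.1074] yaw -13.68 z [-0.001 -0.    -1.   ] j [-0.09  0.53  1.67 -0.    0.94  0.15] F [  1.8  -4.6 -10.6] T [-0.82 -0.4  -0.  ] w 12.5
```

{"fn": "drive_tool", "kwargs": {
  "motion": [
    {"dx": 0, "dy": 0, "dz": 0, "ax": 0, "ay": 0, "az": -0.12, "gripper": 5},
    {"dx": 0, "dy": 0, "dz": 0, "ax": 0, "ay": 0, "az": -0.24, "gripper": 5},
    {"dx": 0, "dy": 0, "dz": 0, "ax": 0, "ay": 0, "az": -0.344, "gripper": 5},
    {"dx": 0, "dy": 0, "dz": 0, "ax": 0, "ay": 0, "az": -0.344, "gripper": 5}
  ]
}}

```text
time_s: 9.65
tool_pos: [0.5402, 0.03, 0.1074]
eef_rot: [-2.708, -1.593, 0.002]
ft_force: [1.0, -5.0, -11.7]
width: 0.144
```

```bash
python3 -c "
from h import *
st()
grab('scene','s9')
p=load('s9')[0]; cv2.imwrite('pics/s9z.png',cv2.resize(p[200:260,220:300],None,fx=9,fy=9,interpolation=2))"
```

```text
t 9.65 [0.5402 0.03   0.1074] yaw -29.07 z [-0.001 -0.    -1.   ] j [-0.09  0.53  1.67 -0.    0.94  0.42] F [  1.   -5.  -11.7] T [-0.85 -0.3  -0.04] w 12.3
```

View pics/s9z.png

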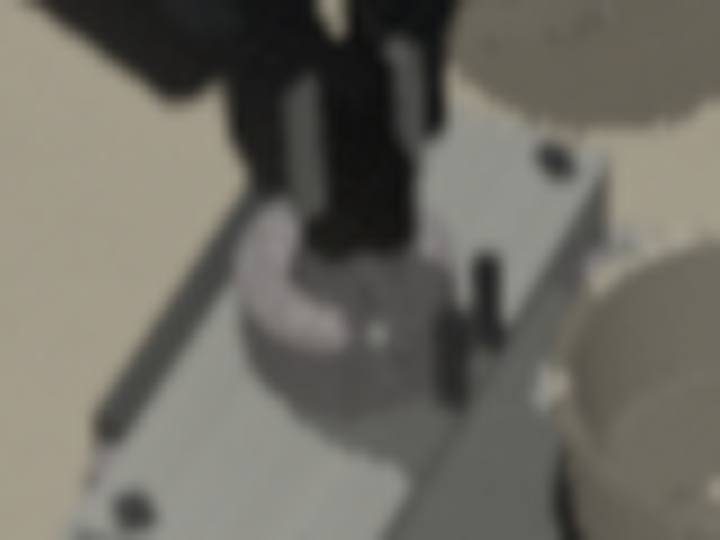

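{"fn": "drive_tool", "kwargs": {
  "motion": [
    {"dx": 0, "dy": 0, "dz": -0.004, "ax": 0, "ay": 0, "az": -0.005, "gripper": 5},
    {"dx": 0, "dy": 0, "dz": -0.008, "ax": 0, "ay": 0, "az": -0.005, "gripper": 5},
    {"dx": 0, "dy": 0, "dz": -0.0115, "ax": 0, "ay": 0, "az": -0.005, "gripper": 5},
    {"dx": 0, "dy": 0, "dz": -0.0115, "ax": 0, "ay": 0, "az": -0.005, "gripper": 5}
  ]
}}

```text
time_s: 10.03
tool_pos: [0.5402, 0.0301, 0.1005]
eef_rot: [-2.707, -1.594, 0.002]
ft_force: [1.0, -5.2, -9.3]
width: 0.145
```

{"fn": "drive_tool", "kwargs": {
  "motion": [
    {"dx": 0, "dy": 0, "dz": -0.0015, "ax": 0, "ay": 0, "az": 0, "gripper": 5},
    {"dx": 0, "dy": 0, "dz": -0.003, "ax": 0, "ay": 0, "az": 0, "gripper": 5},
    {"dx": 0, "dy": 0, "dz": -0.003, "ax": 0, "ay": 0, "az": 0, "gripper": 5}
  ]
}}

```text
time_s: 10.28
tool_pos: [0.5402, 0.03, 0.0989]
eef_rot: [-2.707, -1.594, 0.002]
ft_force: [0.0, -5.5, -7.9]
width: 0.146
```

```bash
python3 -c "
from h import *
st()"
```

```text
t 10.28 [0.5402 0.03   0.0989] yaw -29.03 z [-0.001 -0.    -1.   ] j [-0.09  0.55  1.68 -0.    0.92  0.42] F [ 0.  -5.5 -7.9] T [-0.82 -0.07  0.  ] w 12.4
```

{"fn": "drive_tool", "kwargs": {
  "motion": [
    {"dx": 0, "dy": 0, "dz": -0.001, "ax": 0, "ay": 0, "az": 0, "gripper": 5},
    {"dx": 0, "dy": 0, "dz": -0.002, "ax": 0, "ay": 0, "az": 0, "gripper": 5},
    {"dx": 0, "dy": 0, "dz": -0.002, "ax": 0, "ay": 0, "az": 0, "gripper": 5}
  ]
}}

```text
time_s: 10.53
tool_pos: [0.5402, 0.0301, 0.0978]
eef_rot: [-2.707, -1.594, 0.002]
ft_force: [0.2, -5.3, -7.9]
width: 0.144
```

```bash
python3 -c "
from h import *
st()"
```

```text
t 10.53 [0.5402 0.0301 0.0978] yaw -29.03 z [-0.001 -0.    -1.   ] j [-0.09  0.55  1.68 -0.    0.91  0.42] F [ 0.2 -5.3 -7.9] T [-0.85 -0.04  0.02] w 12.3
```

{"fn": "drive_tool", "kwargs": {
  "motion": [
    {"dx": 0, "dy": 0, "dz": -0.001, "ax": 0, "ay": 0, "az": 0, "gripper": 5},
    {"dx": 0, "dy": 0, "dz": -0.002, "ax": 0, "ay": 0, "az": 0, "gripper": 5},
    {"dx": 0, "dy": 0, "dz": -0.002, "ax": 0, "ay": 0, "az": 0, "gripper": 5}
  ]
}}

```text
time_s: 10.78
tool_pos: [0.5402, 0.0301, 0.0966]
eef_rot: [-2.707, -1.594, 0.002]
ft_force: [-0.1, -4.7, -8.2]
width: 0.143
```

{"fn": "drive_tool", "kwargs": {
  "motion": [
    {"dx": 0, "dy": 0, "dz": -0.001, "ax": 0, "ay": 0, "az": 0, "gripper": 5},
    {"dx": 0, "dy": 0, "dz": -0.002, "ax": 0, "ay": 0, "az": 0, "gripper": 5},
    {"dx": 0, "dy": 0, "dz": -0.002, "ax": 0, "ay": 0, "az": 0, "gripper": 5}
  ]
}}

```text
time_s: 11.03
tool_pos: [0.5402, 0.0301, 0.0955]
eef_rot: [-2.707, -1.594, 0.001]
ft_force: [0.2, -4.5, -7.4]
width: 0.144
```

```bash
python3 -c "
from h import *
st()"
```

```text
t 11.03 [0.5402 0.0301 0.0955] yaw -29.02 z [-0.001 -0.    -1.   ] j [-0.09  0.55  1.68 -0.    0.91  0.42] F [ 0.2 -4.5 -7.4] T [-0.88 -0.01 -0.  ] w 12.3
```

{"fn": "drive_tool", "kwargs": {
  "motion": [
    {"dx": 0, "dy": 0, "dz": -0.0017, "ax": 0, "ay": 0, "az": 0, "gripper": 5},
    {"dx": 0, "dy": 0, "dz": -0.0034, "ax": 0, "ay": 0, "az": 0, "gripper": 5},
    {"dx": 0, "dy": 0, "dz": -0.005, "ax": 0, "ay": 0, "az": 0, "gripper": 5},
    {"dx": 0, "dy": 0, "dz": -0.005, "ax": 0, "ay": 0, "az": 0, "gripper": 5}
  ]
}}

```text
time_s: 11.37
tool_pos: [0.5402, 0.0301, 0.0926]
eef_rot: [-2.707, -1.594, 0.001]
ft_force: [-0.0, -5.2, -6.7]
width: 0.142
```

```bash
python3 -c "
from h import *
st()"
```

```text
t 11.37 [0.5402 0.0301 0.0926] yaw -29.03 z [-0.001 -0.    -1.   ] j [-0.09  0.56  1.68 -0.    0.9   0.42] F [-0.  -5.2 -6.7] T [-0.89  0.09  0.  ] w 12.1
```

{"fn": "drive_tool", "kwargs": {
  "motion": [
    {"dx": 0, "dy": 0, "dz": 0, "ax": 0, "ay": 0, "az": 0, "gripper": 35},
    {"dx": 0, "dy": 0, "dz": 0, "ax": 0, "ay": 0, "az": 0, "gripper": 35},
    {"dx": 0, "dy": 0, "dz": 0, "ax": 0, "ay": 0, "az": 0, "gripper": 35},
    {"dx": 0, "dy": 0, "dz": 0, "ax": 0, "ay": 0, "az": 0, "gripper": 35}
  ]
}}

```text
time_s: 11.7
tool_pos: [0.541, 0.0307, 0.0933]
eef_rot: [2.708, 1.592, 0.002]
ft_force: [0.0, 0.7, -0.7]
width: 0.412
```

{"fn": "drive_tool", "kwargs": {
  "motion": [
    {"dx": 0, "dy": 0, "dz": 0.04, "ax": 0, "ay": 0, "az": 0, "gripper": 35},
    {"dx": 0, "dy": 0, "dz": 0.09, "ax": 0, "ay": 0, "az": 0, "gripper": 35},
    {"dx": 0, "dy": -0.05, "dz": 0.14, "ax": 0, "ay": 0, "az": 0.1, "gripper": 35},
    {"dx": 0, "dy": -0.1, "dz": 0.14, "ax": 0, "ay": 0, "az": 0.2, "gripper": 35},
    {"dx": 0, "dy": -0.15, "dz": 0.14, "ax": 0, "ay": 0, "az": 0.3, "gripper": 35}
  ]
}}

```text
time_s: 12.12
tool_pos: [0.5418, -0.0603, 0.1794]
eef_rot: [2.493, 1.904, 0.006]
ft_force: [0.6, 0.0, -0.1]
width: 0.41
```

{"fn": "drive_tool", "kwargs": {
  "motion": [
    {"dx": 0, "dy": 0, "dz": 0, "ax": 0, "ay": 0, "az": 0.15, "gripper": 35},
    {"dx": 0, "dy": 0, "dz": 0, "ax": 0, "ay": 0, "az": 0.3, "gripper": 35},
    {"dx": 0, "dy": 0, "dz": 0, "ax": 0, "ay": 0, "az": 0.45, "gripper": 35},
    {"dx": 0, "dy": 0, "dz": 0, "ax": 0, "ay": 0, "az": 0.58, "gripper": 35},
    {"dx": 0, "dy": 0, "dz": 0, "ax": 0, "ay": 0, "az": 0.58, "gripper": 35}
  ]
}}

```text
time_s: 12.53
tool_pos: [0.5407, -0.0596, 0.177]
eef_rot: [2.004, 2.418, 0.001]
ft_force: [0.8, 0.1, -0.5]
width: 0.41
```

```bash
python3 -c "
from h import *
from sl import *
st()
grab('scene','s10');grab('wrist','w10');
p=load('s10')[0]; cv2.imwrite('pics/s10z.png',cv2.resize(p[170:310,200:400],None,fx=4,fy=4,interpolation=2))
C=cloud('w10').reshape(-1,3); L=np.c_[(C[:,:2]-c0)@ex,(C[:,:2]-c0)@ey-.102,C[:,2]]
h=L[(np.hypot(L[:,0],L[:,1])<.032)&(L[:,2]>.062)&(L[:,2]<.12)]
print(len(h),np.percentile(h[:,2],[50,95,99]),cv2.minAreaRect((h[:,:2]*1000).astype(np.float32)))
"
```

```text
t 12.53 [ 0.5407 -0.0596  0.177 ] yaw 10.69 z [ 0.001  0.    -1.   ] j [-0.25  0.45  1.59  0.    1.1  -0.44] F [ 0.8  0.1 -0.5] T [-0.02  0.    0.02] w 35.0
1920 [0.08720021 0.08912708 0.08968706] ((0.4178452491760254, -0.912353515625), (53.62857437133789, 20.08367347717285), 60.33025360107422)
```

View pics/s10z.png

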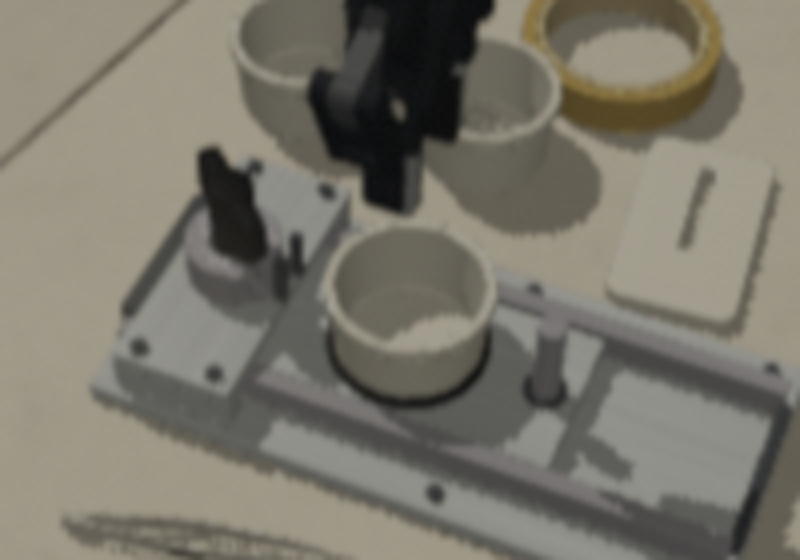

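View pics/w10.png

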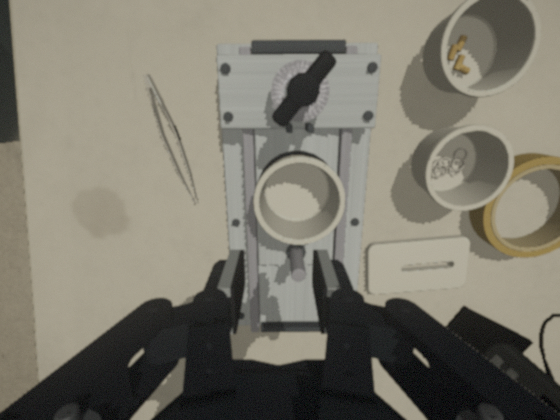

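```bash
python3 -c "
from h import *
from sl import *
def f(n):
  C=cloud(n).reshape(-1,3); L=np.c_[(C[:,:2]-c0)@ex,(C[:,:2]-c0)@ey-.102,C[:,2]]
  r=np.hypot(L[:,0],L[:,1])
  hub=L[(r<.007)&(L[:,2]>.07)]; m=L[(r>.0125)&(r<.023)&(L[:,2]>.078)&(L[:,2]<.12)]
  br=L[(abs(abs(L[:,0])-.045)<.012)&(abs(L[:,1])<.015)]
  rim=L[(L[:,0]>.010)&(r>.015)&(r<.02)&(abs(L[:,2]-.054)<.006)]
  print(n,'hub',np.median(hub[:,2]),'bar',np.median(m[:,2]),'bridge',np.median(br[:,2]),'rim',np.median(rim[:,2]) if len(rim) else 0)
for n in('w4','w5','w6','w10','top0','scene0','s10'): f(n)
p,d,K,V=load('w10');g=p[35:145,220:370]; cv2.imwrite('pics/w10z.png',cv2.resize(g,None,fx=5,fy=5,interpolation=2))
# post and base end
C=cloud('w10').reshape(-1,3); L=np.c_[(C[:,:2]-c0)@ex,(C[:,:2]-c0)@ey,C[:,2]]
t=L[(abs(L[:,0])<.006)&(L[:,2]>.066)&(L[:,2]<.072)&(L[:,1]<-.02)]; print('post',t.mean(0))
"
```

```text
w4 hub 0.10014868876569043 bar 0.0979643971307294 bridge 0.032865075917463044 rim 0.0528450668625577
w5 hub 0.10010703303969826 bar 0.09794111686337921 bridge 0.033318041119947205 rim 0
w6 hub 0.10011902330160678 bar 0.09809225222046025 bridge 0.03294988213873546 rim 0.053007381058771195
w10 hub 0.08840658637239987 bar 0.08646429260009962 bridge 0.03288730635606968 rim 0.05298590547821978
top0 hub 0.1007813835573505 bar 0.09870350226718319 bridge 0.03370776649426191 rim 0.05421276080905115
scene0 hub 0.10110378143887434 bar 0.09500373728314886 bridge 0.033969072911630455 rim 0.054136155860857585
s10 hub 0.08910912055804562 bar 0.08680184393098282 bridge 0.033655660139777964 rim 0.05349954321184683
post [ 0.0004819  -0.04419957  0.06706486]
```

View pics/w10z.png

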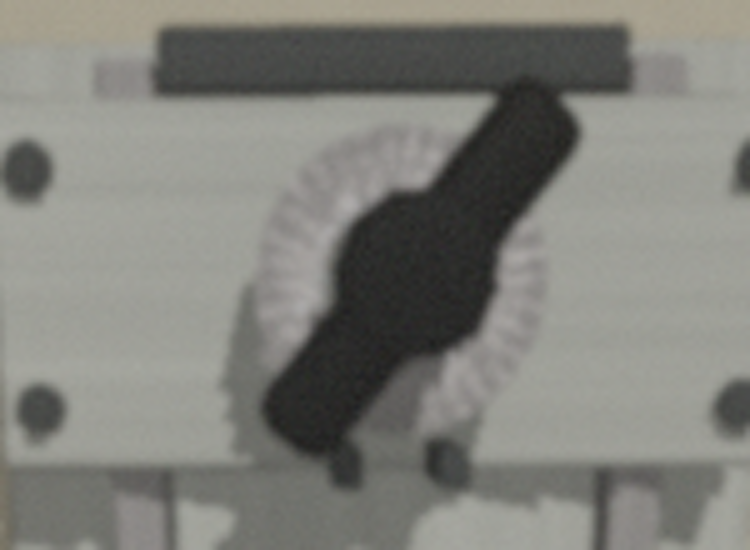

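{"fn": "drive_tool", "kwargs": {
  "motion": [
    {"dx": -0.001, "dy": -0.004, "dz": -0.04, "ax": 0, "ay": 0, "az": 0, "gripper": 40},
    {"dx": -0.001, "dy": -0.004, "dz": -0.078, "ax": 0, "ay": 0, "az": 0, "gripper": 40},
    {"dx": -0.001, "dy": -0.004, "dz": -0.078, "ax": 0, "ay": 0, "az": 0, "gripper": 40},
    {"dx": -0.001, "dy": -0.004, "dz": -0.078, "ax": 0, "ay": 0, "az": 0, "gripper": 40}
  ]
}}

```text
time_s: 12.97
tool_pos: [0.5395, -0.0618, 0.1293]
eef_rot: [-2.01, -2.412, 0.001]
ft_force: [-0.6, -0.4, 1.1]
width: 0.472
```

```bash
python3 -c "
from h import *
from sl import *
st();grab('wrist','w11');grab('top','top11');grab('wrist','w12')
def f(n):
  C=cloud(n).reshape(-1,3); L=np.c_[(C[:,:2]-c0)@ex,(C[:,:2]-c0)@ey-.102,C[:,2]]
  r=np.hypot(L[:,0],L[:,1])
  hub=L[(r<.007)&(L[:,2]>.07)]; m=L[(r>.0125)&(r<.023)&(L[:,2]>.078)&(L[:,2]<.12)]
  br=L[(abs(abs(L[:,0])-.045)<.012)&(abs(L[:,1])<.015)]
  print(n,'hub',np.median(hub[:,2]),'bar',np.median(m[:,2]),'bridge',np.median(br[:,2]))
for n in('w6','w11','w12'): f(n)
"
```

```text
t 12.97 [ 0.5395 -0.0618  0.1293] yaw 10.38 z [-0.002  0.001 -1.   ] j [-0.26  0.51  1.64  0.    0.99 -0.44] F [-0.6 -0.4  1.1] T [0.   0.   0.05] w 40.3
w6 hub 0.10011902330160678 bar 0.09809225222046025 bridge 0.03294988213873546
w11 hub 0.08841720523594623 bar 0.08650877094314294 bridge 0.03292678247063795
w12 hub 0.0883559648434667 bar 0.08646545680263364 bridge 0.032927884482878624
```

{"fn": "drive_tool", "kwargs": {
  "motion": [
    {"dx": 0, "dy": 0, "dz": 0.06, "ax": 0, "ay": 0, "az": 0, "gripper": 40},
    {"dx": -0.03, "dy": 0, "dz": 0.12, "ax": 0, "ay": 0, "az": 0, "gripper": 40},
    {"dx": -0.06, "dy": 0, "dz": 0.15, "ax": 0, "ay": 0, "az": 0, "gripper": 40},
    {"dx": -0.06, "dy": 0, "dz": 0.15, "ax": 0, "ay": 0, "az": 0, "gripper": 40},
    {"dx": -0.06, "dy": 0, "dz": 0.15, "ax": 0, "ay": 0, "az": 0, "gripper": 40}
  ]
}}

```text
time_s: 13.53
tool_pos: [0.5045, -0.0622, 0.2221]
eef_rot: [2.007, 2.411, 0.003]
ft_force: [0.3, -0.4, -0.6]
width: 0.468
```

```bash
python3 -c "
from h import *
st();grab('scene','s13')
a=load('scene0')[0].astype(int)
"
```

```text
t 13.53 [ 0.5045 -0.0622  0.2221] yaw 10.44 z [ 0.005 -0.001 -1.   ] j [-0.27  0.34  1.63  0.    1.17 -0.46] F [ 0.3 -0.4 -0.6] T [0.02 0.03 0.01] w 40.0
```

View pics/s13.png

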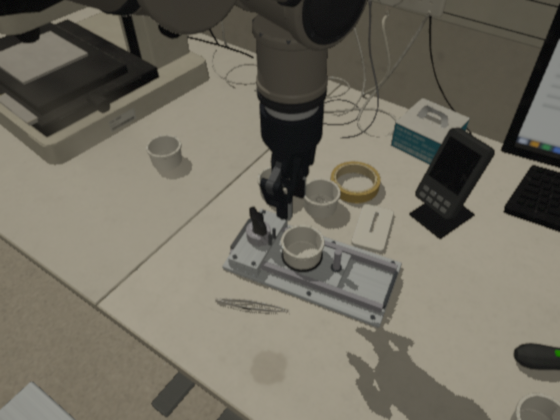

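The scene view shows the carriage next to the bridge, with its cup at about (302,245). The handle is turned and down at about (258,220). The tweezers, cups and slide frame are where they started, and the gripper is clear of everything.

```bash
python3 -c "
from h import *
print(job.sign_off())"
```

```text
the job is handed in; nothing more can be done
None
```

The carriage is home and locked, the handle is released, and I handed the job in at about 13.6 s of the 58 s allowed.

- **Carriage:** I gripped the post and slid the carriage about 57 mm. It stopped against the end stop with about 19 N on the wrist. Afterwards the camera showed the post where it had been at the stop.
- **Handle:** I lifted it about 9 mm, clear of the fork, and turned it 40° clockwise, the slot angle I had measured from two wrist views. The pin entered the slot with no measurable turning moment and the spring still pulling. I let go with the pin about 6 mm into the slot, and the spring took it the rest of the way.
- **Seating check:** The scene camera put the handle's total drop at 12.0 mm, the nominal figure. The wrist depth gave 11.6–11.7 mm, and a repeat from the earlier viewpoint gave the same. I took the 0.3–0.4 mm difference as depth error and did not press the handle to settle it.
- **Lock check:** I did not pull on the carriage to test the lock.
- **Surroundings:** By eye in the last picture, the loose cups, slide frame and tweezers had not moved. The gripper was touching nothing.
- **Refused moves:** My first three move calls were refused for missing row fields, so nothing moved in them.

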